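Find the spacer plate that just fits beside the tube block of a dry bath

ROBOT

A 7-joint arm with a two-finger parallel gripper is mounted at the origin on the work surface. World frame = base frame: x ahead of the robot, y to its left, z up, the work surface at z = 0. Lengths are in mm, angles in rad, forces in N, time in s.
With the tool pointing down it reaches from about 400 to 875 mm from the base axis. Payload 4.4 kg.
Tool frame: the origin (TCP) lies on the centre line of the jaws, within the pads' length; the fingertips stand 8 mm ahead of it and the grasp point (between the pads) lies 11 mm behind it; x points along the fingers, z is the direction in which the jaws open and shut, and the axes are right-handed (so a half turn about x gives the same grasp; the last joint's range is limited). The gripper opens to 85 mm and grips with 20 to 120 N. Pads are 22 mm wide; open, the fingers measure 114 mm over their backs; the gripper's body (76 mm by 85 mm) begins 54 mm behind the grasp point. The pads swing forward as they close: fully open they stand 13 mm farther back than shut.
Start: joints at [-1.324, 0.628, 0.038, 1.517, -0.027, 0.996, -0.02], TCP at [199.997, 618.481, 239.313] pointing down, gripper open.
Joint ranges: [-3.06, 3.06], [-0.37, 2.12], [-1.25, 1.32], [0.18, 2.47], [-1.1, 4.24], [0.23, 1.98], [-2.94, 2.94]. Speed limits (rad/s): [2.57, 2.57, 3.14, 3.14, 3.14, 3.14, 3.14].

INTERFACE

Orientations are given as [roll, pitch, yaw] about the fixed x, y, z axes, in that order (R = Rz(yaw) Ry(pitch) Rx(roll)).
In Python, from cell import ctrl, get_image, camera_params gives the robot as it stands. The module is installed in compiled form; this text tells all that it offers.
- The arm moves only by the shell command python3 -m handwheel 'ROWS'. ROWS is text: rows parted by semicolons, each of 7 numbers parted by spaces: the opening, from -1 (shut) to 1 (fully open), then the shift along the tool's x, y, z in mm, then the turn, a rotation vector about the tool's x, y, z in rad. In form: grip x y z wx wy wz; .... A call has 1 to 10 rows; each row shifts and turns the pose as measured when the row begins, along the tool's axes as they then stand; what a row does not reach is not made up. A row lasts 1/10 s, in which the tool goes at most 50 mm and 8.59 degrees, less where a joint would pass 70% of its speed; a pose out of reach is approached as far as the arm can. A call with a gripper value outside its range is refused whole. The fingers move at their own pace and stop on an object; the grip force is fixed at half the most. Time passes only in rows, so rows that do not move let the fingers close. It gives the time, the measured TCP pose, the force and the opening at its end, in the units of the state.
- ctrl.read_state(): the state, without advancing time (a new reading comes with each control period).
- get_image(name): name is "scene" or "top" or "wrist"; returns the picture (384x512x3 uint8, blue, green, red); there is no depth.
- camera_params(name): a dict with "fx", "fy", "cx", "cy" (pixels), "k1" (the pictures are not rectified: a ray, as slopes to the right and down, at radius r is drawn at 1 + k1 r^2 times it, then the intrinsics apply), "eye" and "orientation" of the camera in the world. Camera axes: x right, y up, looking along -z (the intrinsics and any distortion apply to the point x, -y, -z); pixel columns grow to the right and rows downward; lengths in mm; the calibration is good to about 2 mm. A picture is of the moment at which its call begins: read the wrist's pose just before it. camera_params takes no time and is no camera call; for the wrist camera it gives the pose at the moment of the call.
- ctrl.finish_job(): hands the job in, once; it reports no verdict.
The state is a dict: "clock": time; "qpos": joint angles; "qd": joint speeds; "tau": joint torques, N m; "eef_pos": TCP position; "tool_rot": TCP orientation; "force": force on the tool from outside, world axes, zero at the start; "torque": the same for the moment, N m; "width": finger opening in mm.
Only numpy, scipy, OpenCV 4.12 (cv2) and the standard library are available. Lean on these libraries where they do the work, as an engineer would, in place of code of your own. Each camera call takes 0.05 s, during which the arm holds its last target.

TASK

The tube block is clamped in the dry bath's well with a gap of unknown width along one side. Starting with the thinnest, try the spacer plates in the gap, and leave the thickest one that goes in standing fully home on the well's floor, with the other two standing in the rack. Leave the bottle, tape roll, tube stand and mug where they are.

Things in the scene. Friction and masses are not known exactly. Their poses are not given: they have to be found in the camera images.
- bath: White dry bath, fixed, 75 mm high. Origin at bench level under the centre of its open well; z up. The body spans x -115 to +60, y -85 to +85 mm; blue control panel on its -x side. The well is 70 mm (x, -35 to +35) by 100 mm (y, -50 to +50), 40 mm deep: floor 35 mm, rim 75 mm above the bench.
- well_far (a point): Middle of the well's +y rim edge, 75 mm above the bench. Towards this side an aluminium tube block is clamped immovably in the well: 68 mm (x) by 76 mm (y), top 77 mm above the bench. Capped tubes stand on it up to 107 mm above the bench, the nearest one's side 15 mm from the block's gap face. The strip between block and this +y wall is under 11 mm and takes no plate.
- gap_wall (a point): Middle of the well's -y wall face at rim level, 75 mm above the bench; axes as the dry bath's. The gap lies on its +y side, between this wall and the tube block; it runs along x, floor 40 mm below this point, sides parallel, 13 to 23.5 mm wide (differs every time). The top 5 mm of both sides is bevelled back 45 degrees as a lead-in.
- rack: Grey rack for the spacer plates, fixed to the bench, 72 x 131 x 34 mm high. Origin at bench level under its centre; z up. Three equal slots at y = -42, 0 and +42 mm, each 56 mm (x) by 23 mm (y), their floors 8 mm above the bench, 26 mm deep. Any plate fits any slot; which stands where differs every time.
- plate12_c (a point): yellow spacer plate 12 mm thick, about 0.1 kg, upright in a rack slot. Point half-way up its 88 mm; z up, x along its width, y through its thickness. Slab 50 (x) x 12 (y) x 48 mm high; on it, centred, a yellow handle 24 (x) x 12 (y) x 40 mm high with white tip. Underside 44 mm below this point, handle 4 to 44 mm above. Same turned half round.
- plate16_c (a point): blue spacer plate 16 mm thick, about 0.1 kg, upright in a rack slot. Point half-way up its 88 mm; z up, x along its width, y through its thickness. Slab 50 (x) x 16 (y) x 48 mm high; on it, centred, a blue handle 24 (x) x 12 (y) x 40 mm high with white tip. Underside 44 mm below this point, handle 4 to 44 mm above. Same turned half round.
- plate20_c (a point): red spacer plate 20 mm thick, about 0.1 kg, upright in a rack slot. Point half-way up its 88 mm; z up, x along its width, y through its thickness. Slab 50 (x) x 20 (y) x 48 mm high; on it, centred, a red handle 24 (x) x 12 (y) x 40 mm high with white tip. Underside 44 mm below this point, handle 4 to 44 mm above. Same turned half round.
- bottle_c (a point): Bystander: white bottle with a red cap, 48 mm diameter, 150 mm tall, standing between dry bath and rack. Point half-way up its axis.
- roll_c (a point): Bystander: yellow tape roll lying flat, 72 mm diameter, 45 mm high. Point at its centre.
- tubes_c (a point): Bystander: white tube stand with green and blue capped tubes, 60 x 130 x 60 mm high. Point at its centre.
- mug_c (a point): Bystander: purple mug, 72 mm diameter, 80 mm high. Point half-way up its axis.
Mind the look-alikes: they are no part of the job. Of the things shaped like the part that bears plate20_c, the red one is meant. Of the things shaped like the part that bears plate12_c, the yellow one is meant.

How it is judged:
By the outcome, as a careful person would: the job done as asked, in the order asked, and still so for the second after the job is handed in, with the robot touching nothing.
It also fails if it takes over 72 s, if anything falls off the work surface, if the arm or the gripper's body presses on something with over 40 N, if the wrist force passes 120 N, or if a joint passes its speed limit or range.

## Working session

There is one attempt and no reset: what is moved stays moved. The work goes in short steps, Python scripts to look and compute and a shell command to move; the robot and the scene stay as the last step left them, time stands still between calls to the robot, and variables do not carry over. Pictures are saved under pics/ and viewed, and the job is handed in when it is done.

```bash
mkdir -p pics; ls; python3 - <<'E'
from cell import ctrl,get_image,camera_params
import cv2
for n in ["scene","top","wrist"]:
    p=camera_params(n); print(n,p)
    cv2.imwrite(f"pics/{n}0.png",get_image(n))
print(ctrl.read_state())
E
```

```text
pics
scene {'fx': 393.23448503302467, 'fy': 393.23448503302467, 'cx': 254.11978580325615, 'cy': 192.40086419211224, 'k1': -0.08405322877219336, 'eye': array([972.14342079, 518.79148276, 939.61888016]), 'orientation': array([ 0.58872569, -0.0136671 ,  2.36355541])}
top {'fx': 438.73330210662454, 'fy': 438.73330210662454, 'cx': 252.16183875984714, 'cy': 196.93906731307283, 'k1': -0.1374607189929437, 'eye': array([ 489.63054614,  113.10067439, 1300.70004674]), 'orientation': array([ 0.06148743, -0.01425351, -1.59926403])}
wrist {'fx': 325.8591692610401, 'fy': 325.8591692610401, 'cx': 258.69944167880357, 'cy': 192.44197902421251, 'k1': 0.010724396907621102, 'eye': array([135.37984751, 638.64247559, 373.92028089]), 'orientation': array([-0.27281158,  0.00196858,  1.25818837])}
{'clock': 0.15, 'qpos': array([-1.32380392,  0.62911057,  0.03846855,  1.51814326, -0.02696775,
        0.99633054, -0.0199932 ]), 'qd': array([ 3.84950900e-04, -2.54572770e-03,  1.58139397e-03, -2.38223893e-03,
        4.98532415e-05,  1.55151792e-03, -7.46103233e-04]), 'tau': array([ 1.96978457e-03, -5.63792217e+01,  1.22774441e+00, -1.93651628e+01,
        1.11548096e-02,  7.34774920e-03, -2.19448378e-05]), 'eef_pos': array([199.85893785, 618.01310358, 238.61410804]), 'tool_rot': array([-3.11093792,  1.56932297, -1.85292607]), 'force': array([ 0.28501102,  0.42892471, -0.32041879]), 'torque': array([0.00279465, 0.01548829, 0.0034818 ]), 'width': 85.64932827074963}
```

View pics/scene0.png

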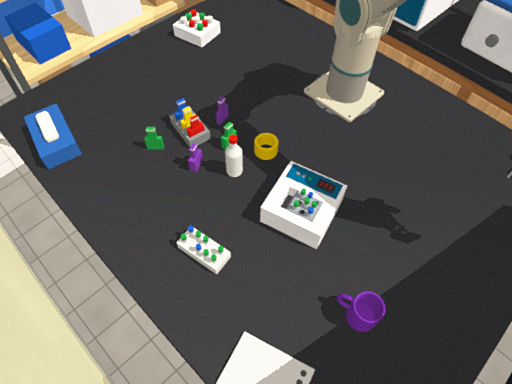

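View pics/top0.png

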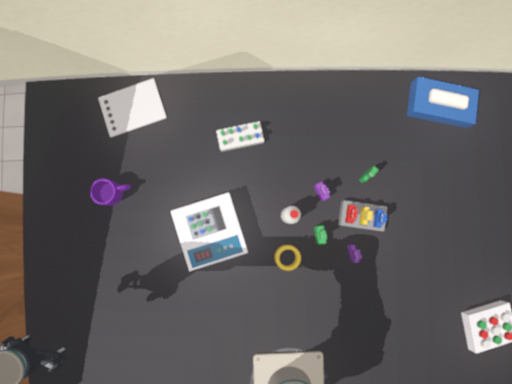

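View pics/wrist0.png

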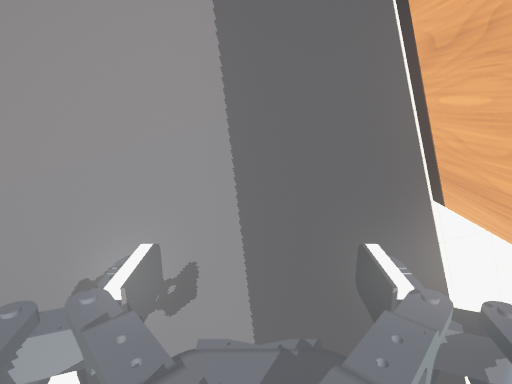

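The scene image shows the bath at about (305,205), the rack at (190,125) holding the blue, yellow and red plates, and the bottle at (234,157). In the top image, the rack is at (363,215), the bath at (210,232), and green and purple decoys stand around the rack at (320,190), (369,174), (320,235) and (354,254).

```bash
cat > h.py <<'E'
import numpy as np, cv2
from scipy.spatial.transform import Rotation as R
from scipy.optimize import least_squares
from cell import ctrl,get_image,camera_params
def rot(o): return R.from_euler('xyz',o).as_matrix()
def proj(p,P):
    P=np.atleast_2d(P).astype(float)
    c=(P-p['eye'])@rot(p['orientation'])
    u=c[:,0]/-c[:,2]; v=-c[:,1]/-c[:,2]
    s=1+p['k1']*(u*u+v*v)
    return np.c_[p['fx']*u*s+p['cx'],p['fy']*v*s+p['cy']]
def back(p,px,z):
    px=np.atleast_2d(px).astype(float); out=[]
    K=np.array([[p['fx'],0,p['cx']],[0,p['fy'],p['cy']],[0,0,1]])
    n=(px-[p['cx'],p['cy']])/[p['fx'],p['fy']]; q=n.copy()
    for _ in range(20): q=n/(1+p['k1']*(q**2).sum(1,keepdims=True))
    d=np.c_[q[:,0],-q[:,1],-np.ones(len(q))]@rot(p['orientation']).T
    t=(z-p['eye'][2])/d[:,2]
    return p['eye']+d*t[:,None]
def crop(img,x0,y0,x1,y1,s,name):
    cv2.imwrite(f"pics/{name}.png",cv2.resize(img[y0:y1,x0:x1],None,fx=s,fy=s,interpolation=cv2.INTER_CUBIC))
E
python3 - <<'E'
import cv2
from h import crop
t=cv2.imread("pics/top0.png"); s=cv2.imread("pics/scene0.png")
crop(t,160,180,260,280,6,"tb"); crop(t,305,170,405,270,6,"tr")
crop(s,250,150,360,250,6,"sb"); crop(s,140,80,250,180,6,"sr")
E
```

```text
(no output)
```

View pics/tb.png

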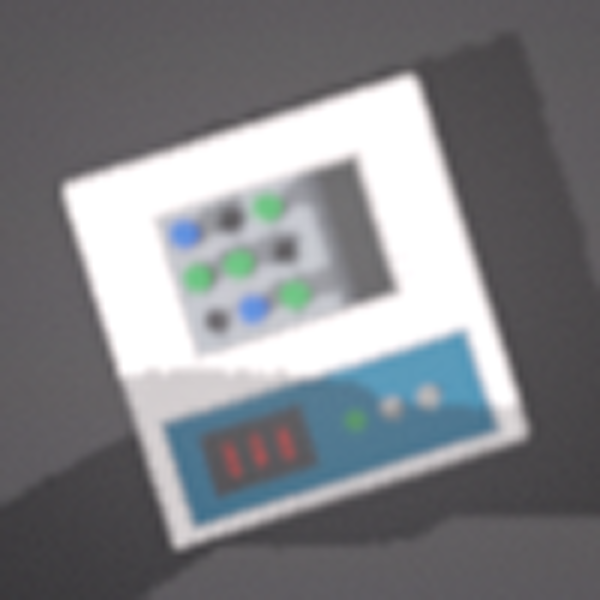

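View pics/tr.png

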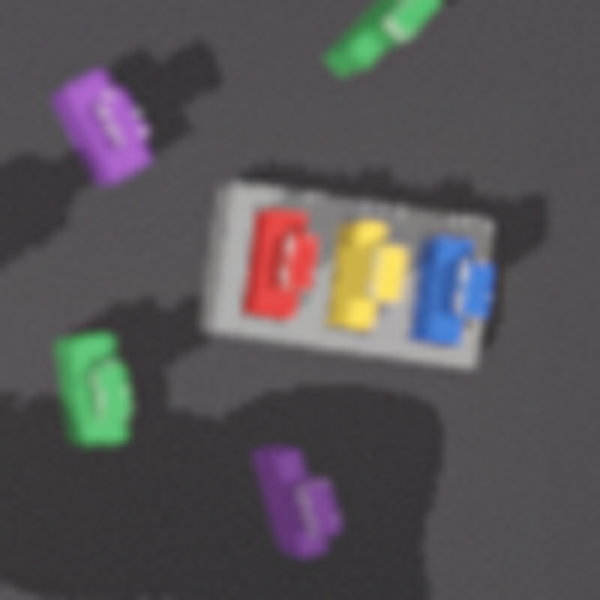

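View pics/sb.png

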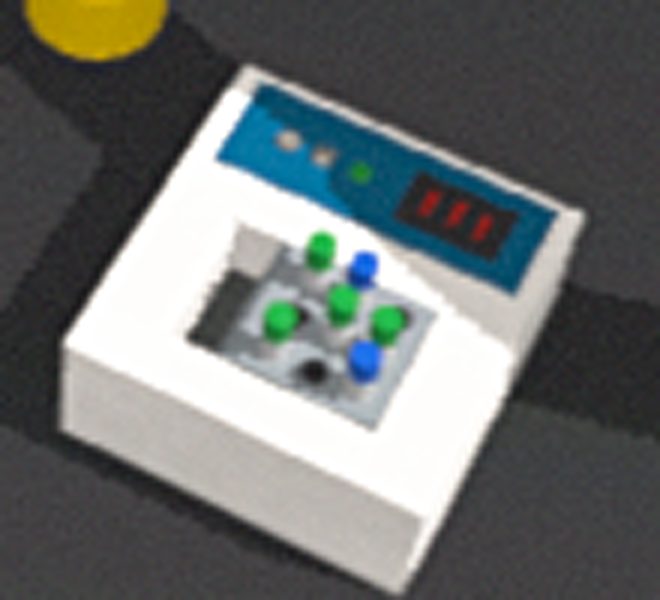

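View pics/sr.png

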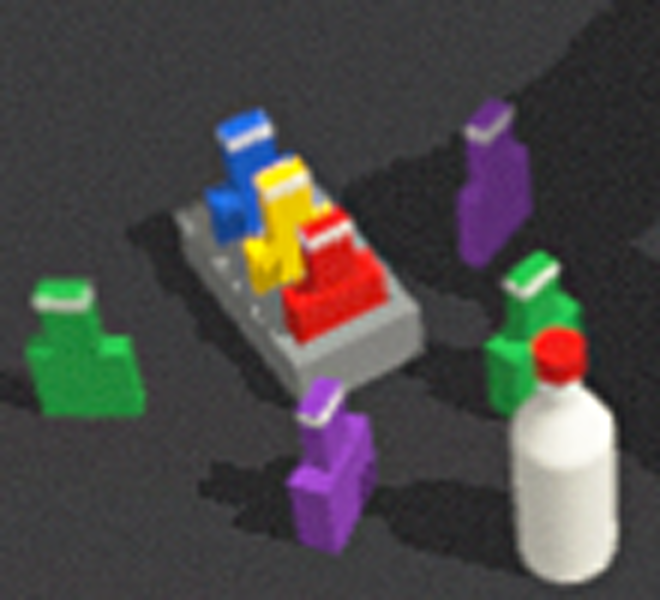

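```bash
cat >> h.py <<'E'
def fitpose(obs,x0):
    """obs: list of (camparams, local Nx3, px Nx2). pose x,y,yaw"""
    def w(x,L):
        c,s=np.cos(x[2]),np.sin(x[2]); L=np.atleast_2d(L).astype(float)
        return np.c_[x[0]+c*L[:,0]-s*L[:,1],x[1]+s*L[:,0]+c*L[:,1],L[:,2]]
    f=lambda x:np.concatenate([(proj(p,w(x,L))-px).ravel() for p,L,px in obs])
    r=least_squares(f,x0,loss='soft_l1'); return r.x,f(r.x).reshape(-1,2)
E
python3 - <<'E'
from h import *
np.set_printoptions(precision=2,suppress=True)
T=camera_params('top');S=camera_params('scene')
def c(px,o): return (np.array(px)+.5)/6-.5+o
Lb=np.array([[60,85,75],[60,-85,75],[-115,-85,75],[-115,85,75]])
tb=c([[62,185],[415,72],[528,437],[178,550]],[160,180]); sb=c([[418,518],[65,345],[248,68],[582,213]],[250,150])
for o in ([(T,Lb,tb)],[(S,Lb,sb)],[(T,Lb,tb),(S,Lb,sb)]):
    x,r=fitpose(o,[450,250,.3]); print('bath',x,np.abs(r).max())
Lr=np.array([[36,-65.5,34],[-36,-65.5,34],[36,65.5,0],[-36,65.5,0]])
tr=c([[495,215],[478,370],[222,183],[203,332]],[305,170])
sr=c([[182,212],[420,315],[312,368]],[140,80]); Lrs=np.array([[36,-65.5,34],[-36,65.5,34],[36,65.5,34]])
for o in ([(T,Lr,tr)],[(S,Lrs,sr)],[(T,Lr,tr),(S,Lrs,sr)]):
    x,r=fitpose(o,[500,-200,0]); print('rack',x,np.abs(r).max())
# handle tips z=96 in top
print(back(T,c([[290,263],[390,275],[477,290]],[305,170]),96))
print('bottle',back(T,c([[294,214]],0)*6+2.5,150))
print(rot(ctrl.read_state()['tool_rot']))
E
```

```text
bath [498.14 224.7    0.28] 0.7302391619693651
bath [497.66 223.54   0.28] 0.7339639659147679
bath [497.91 224.13   0.28] 0.9668620440565974
rack [ 504.4  -233.14   -0.17] 0.8016663241174911
rack [ 500.28 -230.19   -0.18] 1.5861950733709023
rack [ 502.75 -232.3    -0.17] 2.462184434431748
[[ 509.78 -184.39   96.  ]
 [ 502.76 -231.45   96.  ]
 [ 494.48 -272.68   96.  ]]
bottle [[512.03 -14.   150.  ]]
[[-0.   -0.95  0.31]
 [-0.    0.31  0.95]
 [-1.   -0.   -0.  ]]
```

```bash
cat >> h.py <<'E'
def tz(s=None):
    s=s or ctrl.read_state(); M=rot(s['tool_rot']); return np.arctan2(M[1,2],M[0,2])
def plan(target,yaw=None,step=45,grip=1.0,start=None,n=None):
    s=ctrl.read_state(); p=s['eef_pos'] if start is None else np.array(start[0],float); a=tz(s) if start is None else start[1]
    M=rot(s['tool_rot'])
    yaw=a if yaw is None else yaw
    dy=(yaw-a+np.pi)%(2*np.pi)-np.pi
    d=np.array(target,float)-p
    n=n or max(1,int(np.ceil(np.linalg.norm(d)/step)),int(np.ceil(abs(dy)/.14)))
    rows=[]
    for i in range(n):
        ai=a+dy*i/n
        ex=np.array([0,0,-1]);ez=np.array([np.cos(ai),np.sin(ai),0]);ey=np.cross(ez,ex)
        q=d/n; rows.append(f"{grip:g} {q@ex:.1f} {q@ey:.1f} {q@ez:.1f} {-dy/n:.3f} 0 0")
    print(f"from {p.round(1)} yaw {a:.3f} to {target} yaw {yaw:.3f} xaxis {M[:,0].round(3)}")
    for i in range(0,n,10): print('; '.join(rows[i:i+10]))
    return target,a+dy
E
python3 - <<'E'
from h import *
e=plan([470,200,245],None)
plan([515,-205,210],-.17,start=e)
E
```

```text
from [199.9 618.  238.6] yaw 1.258 to [470, 200, 245] yaw 1.258 xaxis [-0.    -0.001 -1.   ]
1 -0.5 -32.1 -26.2 -0.000 0 0; 1 -0.5 -32.1 -26.2 -0.000 0 0; 1 -0.5 -32.1 -26.2 -0.000 0 0; 1 -0.5 -32.1 -26.2 -0.000 0 0; 1 -0.5 -32.1 -26.2 -0.000 0 0; 1 -0.5 -32.1 -26.2 -0.000 0 0; 1 -0.5 -32.1 -26.2 -0.000 0 0; 1 -0.5 -32.1 -26.2 -0.000 0 0; 1 -0.5 -32.1 -26.2 -0.000 0 0; 1 -0.5 -32.1 -26.2 -0.000 0 0
1 -0.5 -32.1 -26.2 -0.000 0 0; 1 -0.5 -32.1 -26.2 -0.000 0 0
from [470. 200. 245.] yaw 1.258 to [515, -205, 210] yaw -0.170 xaxis [-0.    -0.001 -1.   ]
1 3.2 -15.2 -33.8 0.130 0 0; 1 3.2 -19.5 -31.5 0.130 0 0; 1 3.2 -23.4 -28.7 0.130 0 0; 1 3.2 -26.9 -25.5 0.130 0 0; 1 3.2 -30.0 -21.8 0.130 0 0; 1 3.2 -32.5 -17.7 0.130 0 0; 1 3.2 -34.6 -13.3 0.130 0 0; 1 3.2 -36.0 -8.8 0.130 0 0; 1 3.2 -36.8 -4.0 0.130 0 0; 1 3.2 -37.0 0.8 0.130 0 0
1 3.2 -36.6 5.6 0.130 0 0
```

```bash
python3 - <<'E'
from h import *
e=plan([505,190,245],.28)
E
```

```text
from [199.9 618.  238.6] yaw 1.258 to [505, 190, 245] yaw 0.280 xaxis [-0.    -0.001 -1.   ]
1 -0.5 -35.2 -26.1 0.082 0 0; 1 -0.5 -37.2 -23.2 0.082 0 0; 1 -0.5 -38.9 -20.1 0.082 0 0; 1 -0.5 -40.4 -16.8 0.082 0 0; 1 -0.5 -41.7 -13.5 0.082 0 0; 1 -0.5 -42.6 -10.0 0.082 0 0; 1 -0.5 -43.3 -6.5 0.082 0 0; 1 -0.5 -43.7 -3.0 0.082 0 0; 1 -0.5 -43.8 0.6 0.082 0 0; 1 -0.5 -43.6 4.1 0.082 0 0
1 -0.5 -43.1 7.7 0.082 0 0; 1 -0.5 -42.4 11.2 0.082 0 0
```

```bash
python3 -m handwheel '0.2 -0.5 -35 -26 0.082 0 0; 0.2 -0.5 -37 -23 0.082 0 0; 0.2 -0.5 -39 -20 0.082 0 0; 0.2 -0.5 -40 -17 0.082 0 0; 0.2 -0.5 -42 -13.5 0.082 0 0; 0.2 -0.5 -43 -10 0.082 0 0; 0.2 -0.5 -43 -6.5 0.082 0 0; 0.2 -0.5 -44 -3 0.082 0 0; 0.2 -0.5 -44 0.6 0.082 0 0; 0.2 -0.5 -44 4 0.082 0 0' && python3 -m handwheel '0.2 -0.5 -43 8 0.082 0 0; 0.2 -0.5 -42 11 0.082 0 0; 0.2 0 0 0 0 0 0'
python3 - <<'E'
from h import *
e=plan([505,190,245],.28)
E
```

```text
clock: 1.15
eef_pos: [451.7, 251.5, 239.5]
tool_rot: [2.49, 1.565, 2.911]
force: [-0.4, -0.2, 0.5]
width: 51.1
clock: 1.45
eef_pos: [505.7, 169.1, 240.5]
tool_rot: [-2.67, 1.567, -2.431]
force: [-1.4, -0.3, 0.6]
width: 51.1
from [505.7 169.1 240.5] yaw 0.238 to [505, 190, 245] yaw 0.280 xaxis [-0.003 -0.002 -1.   ]
1 -4.5 20.5 4.3 -0.042 0 0
```

```bash
python3 - <<'E'
from h import *
import pickle
p=camera_params('wrist'); im=get_image('wrist'); print(p['eye'],ctrl.read_state()['eef_pos'],tz())
pickle.dump((p,im),open('w1.pkl','wb'))
cv2.imwrite('pics/w1.png',im); 
E
```

```text
[490.2813233  235.13937651 375.80395991] [503.83083798 172.29328962 240.11651112] 0.2430808763698092
```

View pics/w1.png

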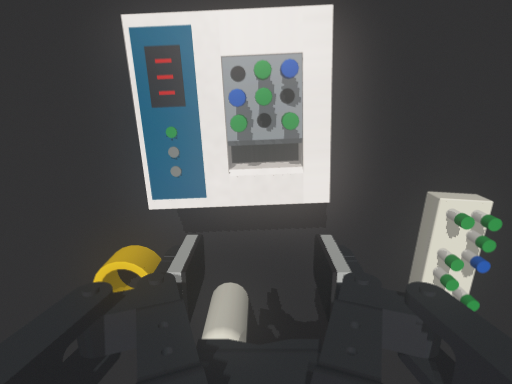

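```bash
python3 - <<'E'
from h import *
import pickle
p,im=pickle.load(open('w1.pkl','rb'))
crop(im,120,0,340,220,3.6,'w1c') if 0 else crop(im,215,120,315,190,7,'w1c')
crop(im,120,0,345,220,2.6,'w1d')
E
```

```text
(no output)
```

View pics/w1c.png

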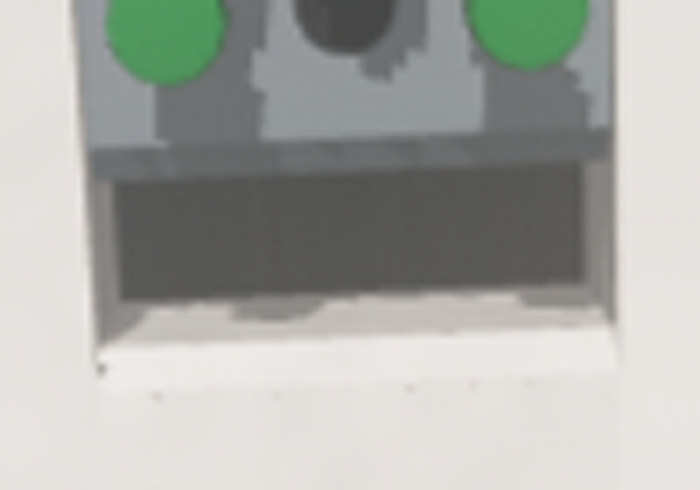

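View pics/w1d.png

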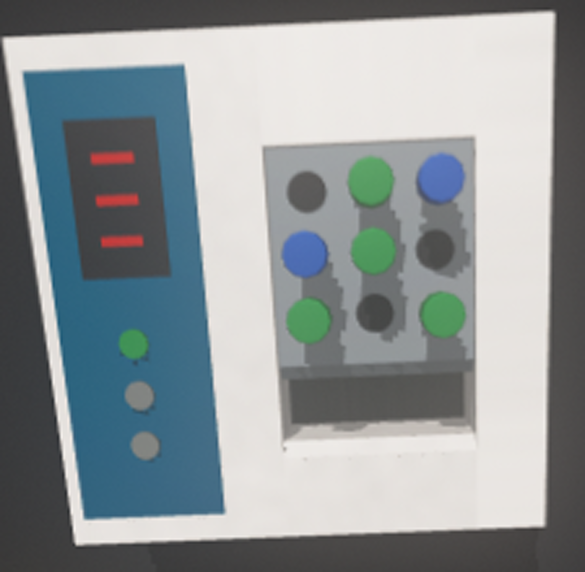

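```bash
python3 - <<'E'
from h import *
import pickle
np.set_printoptions(precision=2,suppress=True)
p,im=pickle.load(open('w1.pkl','rb'))
cc=lambda px,s,o:(np.array(px)+.5)/s-.5+np.array(o)
L=np.array([[-115,85,75],[60,85,75],[60,-85,75],[-115,-85,75],[-35,-50,70],[35,-50,70]])
px=np.r_[cc([[5,38],[553,13],[545,527],[76,545]],2.6,[120,0]),cc([[99,348],[612,325]],7,[215,120])]
x,r=fitpose([(p,L,px)],[498,224,.28]); print(x,r)
for z,q in ((70,[[99,348],[612,325]]),(75,[[100,390],[612,375]]),(72,[[95,180],[610,160]]),(77,[[90,150],[610,130]]),(35,[[112,182],[585,163],[585,285],[120,300]])):
    w=back(p,cc(q,7,[215,120]),z)[:,:2]-x[:2]; c,s=np.cos(x[2]),np.sin(x[2])
    print(z,np.c_[c*w[:,0]+s*w[:,1],-s*w[:,0]+c*w[:,1]].ravel())
E
```

```text
[496.53 224.52   0.28] [[-0.5   0.21]
 [ 0.37  0.01]
 [-0.27 -0.4 ]
 [-0.14 -0.32]
 [ 0.25  0.07]
 [ 0.27  0.4 ]]
70 [-35.24 -49.92  34.75 -49.6 ]
75 [-34.96 -54.68  34.09 -55.44]
72 [-34.04 -26.79  34.35 -26.97]
77 [-33.92 -22.23  33.76 -22.45]
35 [-35.3  -31.91  35.2  -32.    35.04 -50.34 -35.25 -49.74]
```

The bath fit agrees across all three cameras: about (496.5–498, 224, yaw 0.28). The gap measures about 23 mm. I still have to try the plates in order, so I'll look at the rack next.

```bash
python3 - <<'E'
from h import *
e=plan([505,-240,205],-.172,n=9)
E
```

```text
from [503.8 172.3 240.1] yaw 0.243 to [505, -240, 205] yaw -0.172 xaxis [-0.005 -0.    -1.   ]
1 3.9 -44.5 -10.9 0.046 0 0; 1 3.9 -45.0 -8.8 0.046 0 0; 1 3.9 -45.3 -6.8 0.046 0 0; 1 3.9 -45.6 -4.7 0.046 0 0; 1 3.9 -45.7 -2.6 0.046 0 0; 1 3.9 -45.8 -0.4 0.046 0 0; 1 3.9 -45.8 1.7 0.046 0 0; 1 3.9 -45.7 3.8 0.046 0 0; 1 3.9 -45.4 5.9 0.046 0 0
```

```bash
python3 -m handwheel '0.2 0 -44 -11 0.046 0 0; 0.2 0 -45 -9 0.046 0 0; 0.2 0 -45 -7 0.046 0 0; 0.2 0 -46 -5 0.046 0 0; 0.2 4 -46 -3 0.046 0 0; 0.2 8 -46 0 0.046 0 0; 0.2 8 -46 2 0.046 0 0; 0.2 8 -35 4 0.046 0 0; 0.2 5 -20 2 0.03 0 0; 0.2 0 0 0 0 0 0'
python3 - <<'E'
from h import *
import pickle
p=camera_params('wrist'); im=get_image('wrist'); print(p['eye'],ctrl.read_state()['eef_pos'],tz())
pickle.dump((p,im),open('w2.pkl','wb'))
cv2.imwrite('pics/w2.png',im); 
E
```

```text
clock: 2.5
eef_pos: [507.7, -200.2, 201.6]
tool_rot: [2.333, 1.559, 2.193]
force: [-1.0, -0.5, -0.8]
width: 51.1
[ 518.44489871 -134.49358505  337.56182886] [ 508.04229328 -198.21117728  201.70472973] -0.13738812217924773
```

View pics/w2.png

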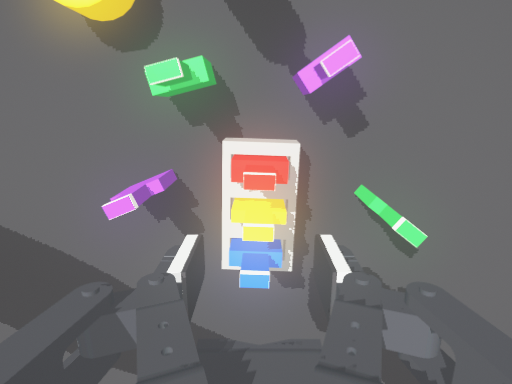

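Candidates in the wrist image: yellow in the rack at (258,215), red at (259,172), blue at (256,258). The purple and green blocks outside the rack, at (180,75), (330,65), (140,190) and (390,215), are decoys. First target is the yellow one in the middle slot. I'll check it in a crop.

```bash
python3 - <<'E'
from h import *
import pickle
p,im=pickle.load(open('w2.pkl','rb'))
crop(im,200,130,320,295,4.8,'w2c')
E
```

```text
(no output)
```

View pics/w2c.png

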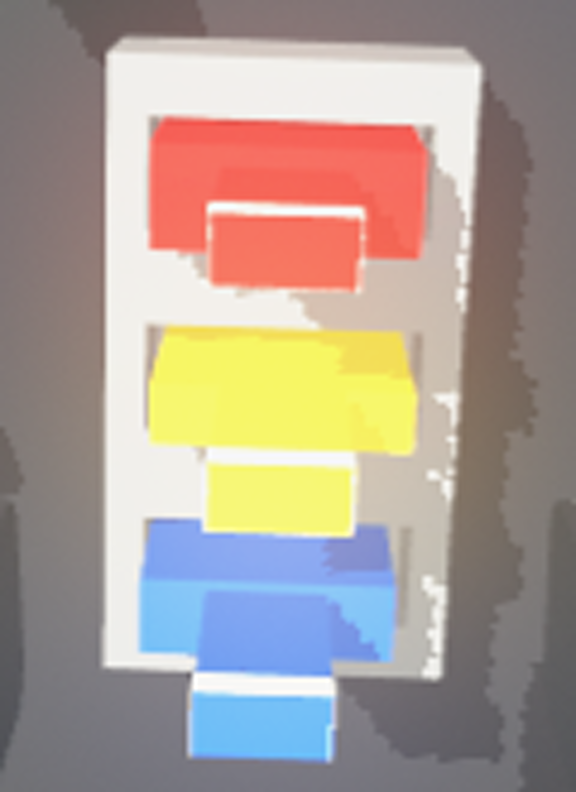

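```bash
python3 - <<'E'
from h import *
import pickle
np.set_printoptions(precision=2,suppress=True)
p,im=pickle.load(open('w2.pkl','rb'))
cc=lambda px:(np.array(px)+.5)/4.8-.5+np.array([200,130])
L=np.array([[-36,65.5,34],[36,65.5,34],[36,-65.5,34],[-36,-65.5,34]])
x,r=fitpose([(p,L,cc([[106,52],[481,68],[441,679],[105,665]]))],[503,-232,-.17]); print('rack',x,r.ravel())
H=np.array([[-12,6,96],[12,6,96],[12,-6,96],[-12,-6,96]])
for n,q in dict(y=[[208,463],[355,465],[352,537],[204,530]],r=[[210,213],[363,219],[360,291],[208,287]],b=[[193,693],[334,697],[331,760],[189,754]]).items():
    a,r=fitpose([(p,H,cc(q))],[503,-232,-.17]); w=a[:2]-x[:2];c,s=np.cos(x[2]),np.sin(x[2]); print(n,a,[c*w[0]+s*w[1],-s*w[0]+c*w[1]],np.abs(r).max())
    # free height check: size
    b=back(p,cc(q),96); print(np.linalg.norm(b[1]-b[0]),np.linalg.norm(b[3]-b[0]))
d=back(p,[[325,215]],0)
print('decoys',back(p,[[356,188],[405,218],[424,240],[175,175],[135,205]],80)[:,:2])
E
```

```text
rack [ 502.13 -232.49   -0.17] [ 0.35  0.19 -0.07 -0.41 -0.24 -0.14 -0.06  0.37]
y [ 502.17 -232.49   -0.17] [np.float64(0.032628650163053996), np.float64(-0.0013210898618910335)] 0.5534319126096534
24.201555595191444 11.925882064261089
r [ 508.89 -191.12   -0.17] [np.float64(-0.5098383812146041), np.float64(41.908353222892984)] 0.18915547975495883
24.14080084280779 12.065299783515526
b [ 493.2  -273.7    -0.18] [np.float64(-1.663786382130903), np.float64(-42.13334214171128)] 0.5166209309955434
24.205348984902674 11.78221507670563
decoys [[ 585.7  -210.48]
 [ 624.27 -241.84]
 [ 639.59 -263.84]
 [ 441.82 -179.57]
 [ 403.74 -199.92]]
```

```bash
cat >> h.py <<'E'
def corr(target,yaw):
    "single-pose error in tool axes: shift and rotvec to straighten"
    s=ctrl.read_state(); M=rot(s['tool_rot']); d=np.array(target)-s['eef_pos']
    ex=np.array([0,0,-1.]);ez=np.array([np.cos(yaw),np.sin(yaw),0]);D=np.c_[ex,np.cross(ez,ex),ez]
    rv=R.from_matrix(M.T@D).as_rotvec()
    print('pos',s['eef_pos'].round(1),'err world',d.round(1),'tool',(M.T@d).round(1),'rv',rv.round(3),'F',s['force'].round(1),'w',round(s['width'],1),'t',s['clock'])
E
python3 -c "
from h import *
corr([502.2,-232.5,72],-.17)"
```

```text
pos [ 508.  -198.2  201.7] err world [  -5.8  -34.3 -129.7] tool [ 1.294e+02 -3.600e+01 -1.000e-01] rv [ 0.033 -0.008 -0.01 ] F [-0.1  0.5 -0. ] w 51.0 t 2.55
```

```bash
python3 -m handwheel '0.1 10 -20 0 0.033 -0.008 -0.01; 0.1 30 -12 0 0 0 0; 0.1 15 0 0 0 0 0; 0.1 0 0 0 0 0 0'
python3 -c "
from h import *
corr([502.2,-232.5,72],-.17)"
```

```text
clock: 2.95
eef_pos: [507.0, -219.5, 145.7]
tool_rot: [1.288, 1.564, 1.133]
force: [-0.5, 0.4, 0.1]
width: 47.3
pos [ 507.  -219.5  145.7] err world [ -4.8 -13.  -73.7] tool [ 73.6 -14.1  -2.9] rv [ 0.015  0.002 -0.007] F [-0.5  0.4  0.1] w 47.3 t 2.95
```

```bash
python3 -m handwheel '0.1 10 -14 -3 0.015 0.002 -0.007; 0.1 12 0 0 0 0 0; 0.1 0 0 0 0 0 0'
python3 -c "
from h import *
corr([502.2,-232.5,72],-.17)"
```

```text
clock: 3.25
eef_pos: [503.6, -229.8, 123.5]
tool_rot: [0.572, 1.569, 0.407]
force: [-0.5, 0.0, -0.8]
width: 46.9
pos [ 503.6 -229.8  123.5] err world [ -1.4  -2.7 -51.5] tool [51.5 -3.  -1. ] rv [ 0.005  0.002 -0.001] F [-0.5  0.  -0.8] w 46.9 t 3.25
```

```bash
python3 -m handwheel '0.1 15 -3.5 -1 0.005 0 0; 0.1 20 0 0 0 0 0; 0.1 15 0 0 0 0 0; 0.1 0 0 0 0 0 0'
python3 -c "
from h import *
corr([502.2,-232.5,72],-.17)"
```

```text
clock: 3.65
eef_pos: [504.4, -232.6, 73.7]
tool_rot: [0.193, 1.565, 0.024]
force: [0.3, 0.5, 0.8]
width: 46.7
pos [ 504.4 -232.6   73.7] err world [-2.2  0.1 -1.7] tool [ 1.7 -0.3 -2.2] rv [ 0.002  0.006 -0.001] F [0.3 0.5 0.8] w 46.7 t 3.65
```

Position is good, so I'll centre and close.

```bash
python3 -m handwheel '0.1 1 0 -2.2 0 0.006 0; -1 0 0 0 0 0 0; -1 0 0 0 0 0 0; -1 0 0 0 0 0 0; -1 0 0 0 0 0 0; -1 0 0 0 0 0 0'
python3 -c "
from h import *
corr([502.2,-232.5,72],-.17)"
```

```text
clock: 4.25
eef_pos: [503.9, -232.4, 75.7]
tool_rot: [0.12, 1.567, -0.047]
force: [0.1, -0.2, -0.4]
width: 23.4
pos [ 503.9 -232.4   75.7] err world [-1.7 -0.1 -3.7] tool [ 3.7 -0.3 -1.6] rv [ 0.003  0.004 -0.   ] F [ 0.1 -0.2 -0.4] w 23.4 t 4.25
```

```bash
python3 -m handwheel '-1 -15 0 0 0 0 0; -1 -35 0 0 0 0 0; -1 -40 0 0 0 0 0; -1 -40 0 0 0 0 0; -1 -25 0 0 0 0 0; -1 -10 0 0 0 0 0; -1 0 0 0 0 0 0'
python3 - <<'E'
from h import *
e=plan([507.1,187.6,240],.28,grip=-1,step=43)
E
```

```text
clock: 4.95
eef_pos: [502.0, -231.9, 245.6]
tool_rot: [1.41, 1.569, 1.243]
force: [0.1, 0.7, -2.0]
width: 23.0
from [ 502.  -231.9  245.6] yaw -0.168 to [507.1, 187.6, 240] yaw 0.280 xaxis [ 0.001  0.002 -1.   ]
-1 0.6 41.5 -6.5 -0.045 0 0; -1 0.6 41.7 -4.6 -0.045 0 0; -1 0.6 41.9 -2.8 -0.045 0 0; -1 0.6 41.9 -0.9 -0.045 0 0; -1 0.6 41.9 1.0 -0.045 0 0; -1 0.6 41.9 2.9 -0.045 0 0; -1 0.6 41.7 4.7 -0.045 0 0; -1 0.6 41.4 6.6 -0.045 0 0; -1 0.6 41.1 8.4 -0.045 0 0; -1 0.6 40.7 10.3 -0.045 0 0
```

```bash
python3 -m handwheel '-1 0 25 -4 -0.04 0 0; -1 0 40 -5 -0.045 0 0; -1 0 45 -3 -0.045 0 0; -1 0 45 -1 -0.045 0 0; -1 0 45 1 -0.045 0 0; -1 0 45 3 -0.045 0 0; -1 0 45 5 -0.045 0 0; -1 0 40 6.5 -0.045 0 0; -1 0 35 7 -0.045 0 0; -1 0 20 6 -0.03 0 0'
python3 -m handwheel '-1 0 0 0 0 0 0'
python3 - <<'E'
from h import *
corr([507.1,187.6,240],.28)
p=camera_params('wrist'); im=get_image('wrist')
cv2.imwrite('pics/w3.png',im); 
E
```

```text
clock: 5.95
eef_pos: [497.9, 166.6, 228.5]
tool_rot: [3.063, 1.546, -2.95]
force: [0.1, -0.9, -0.3]
width: 23.2
clock: 6.05
eef_pos: [496.5, 170.6, 226.4]
tool_rot: [3.006, 1.543, -3.0]
force: [0.9, 0.1, -1.2]
width: 22.9
pos [496.5 170.6 226.4] err world [10.6 17.  13.6] tool [-14.   13.5  14.5] rv [-0.003 -0.027 -0.004] F [ 0.9  0.1 -1.2] w 22.9 t 6.05
```

View pics/w3.png

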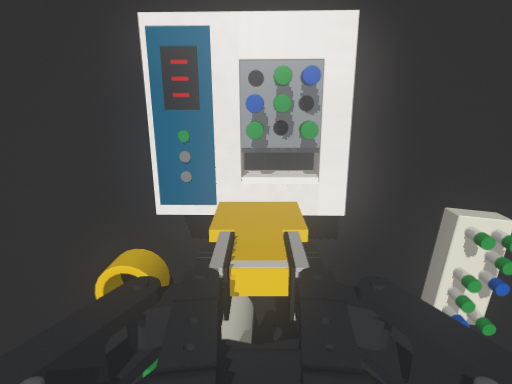

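```bash
python3 -m handwheel '-1 0 8 9 0 -0.027 -0.004; -1 10 6 6 0 0 0; -1 12 0 0 0 0 0; -1 5 0 0 0 0 0; -1 0 0 0 0 0 0'
python3 - <<'E'
from h import *
corr([507.1,187.6,190],.28)
E
```

```text
clock: 6.6
eef_pos: [507.8, 181.8, 194.6]
tool_rot: [-2.069, 1.565, -1.804]
force: [-1.1, 1.2, -2.0]
width: 23.1
pos [507.8 181.8 194.6] err world [-0.7  5.8 -4.6] tool [4.6 5.8 0.9] rv [-0.015 -0.003  0.005] F [-1.1  1.2 -2. ] w 23.1 t 6.6
```

```bash
python3 -m handwheel '-1 2 6 1 -0.015 -0.003 0.005; -1 12 1 0 0 0 0; -1 8 0 0 0 0 0; -1 0 0 0 0 0 0'
python3 - <<'E'
from h import *
corr([507.1,187.6,150],.28)
p=camera_params('wrist'); im=get_image('wrist')
cv2.imwrite('pics/w4.png',im); 
E
```

```text
clock: 7.0
eef_pos: [507.5, 188.5, 171.1]
tool_rot: [0.211, 1.569, 0.491]
force: [0.5, 0.4, -1.4]
width: 23.2
pos [507.5 188.5 171.1] err world [ -0.4  -0.9 -21.1] tool [21.1 -0.8 -0.7] rv [-0.     0.002 -0.   ] F [ 0.5  0.4 -1.4] w 23.2 t 7.0
```

View pics/w4.png

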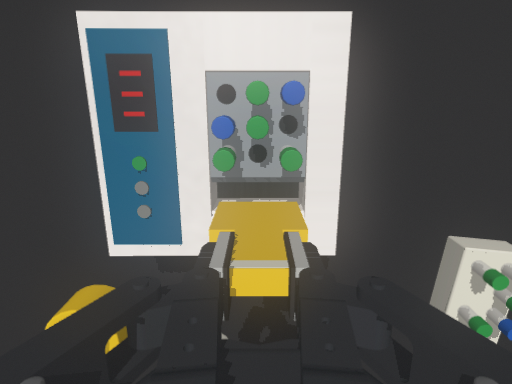

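```bash
python3 -m handwheel '-1 12 -0.8 -0.5 0 0 0; -1 10 0 0 0 0 0; -1 0 0 0 0 0 0'
python3 - <<'E'
from h import *
corr([507.1,187.6,102.7],.28)
E
```

```text
clock: 7.35
eef_pos: [507.8, 187.5, 148.0]
tool_rot: [0.096, 1.568, 0.375]
force: [-0.8, -0.4, -0.6]
width: 23.1
pos [507.8 187.5 148. ] err world [ -0.7   0.1 -45.3] tool [45.3  0.2 -0.8] rv [-0.001  0.003 -0.   ] F [-0.8 -0.4 -0.6] w 23.1 t 7.35
```

```bash
python3 -m handwheel '-1 10 0 -0.8 0 0 0; -1 12 0 0 0 0 0; -1 10 0 0 0 0 0; -1 5 0 0 0 0 0; -1 3 0 0 0 0 0; -1 2 0 0 0 0 0; -1 0 0 0 0 0 0'
python3 - <<'E'
from h import *
corr([507.1,187.6,102.7],.28)
E
```

```text
clock: 8.05
eef_pos: [507.0, 187.2, 101.5]
tool_rot: [0.029, 1.569, 0.308]
force: [1.2, 0.3, -0.5]
width: 22.9
pos [507.  187.2 101.5] err world [0.1 0.4 1.2] tool [-1.2  0.4  0.2] rv [-0.001  0.002 -0.   ] F [ 1.2  0.3 -0.5] w 22.9 t 8.05
```

```bash
python3 -m handwheel '-1 3 0 0 0 0 0; -1 0 0 0 0 0 0'
python3 -m handwheel '-1 3 0 0 0 0 0; -1 0 0 0 0 0 0'
```

```text
clock: 8.25
eef_pos: [507.9, 187.3, 102.3]
tool_rot: [0.337, 1.566, 0.615]
force: [-0.2, 0.1, -1.5]
width: 22.6
clock: 8.45
eef_pos: [509.1, 187.7, 101.7]
tool_rot: [0.298, 1.562, 0.576]
force: [0.3, 0.6, -1.9]
width: 22.9
```

```bash
python3 - <<'E'
from h import *
im=get_image('scene'); crop(im,250,130,360,240,5,'s5')
crop(get_image('wrist'),130,100,390,330,3,'w5')
E
```

```text
(no output)
```

View pics/w5.png

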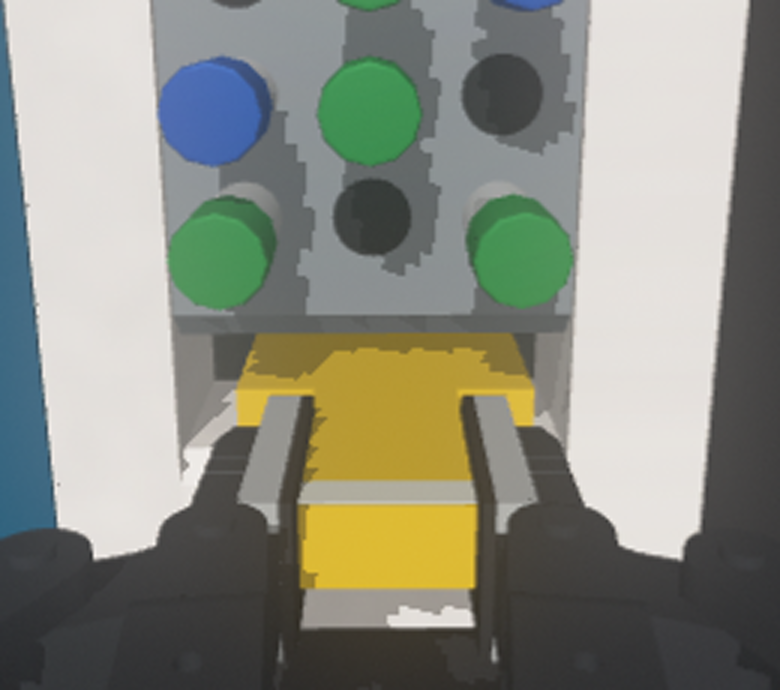

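View pics/s5.png

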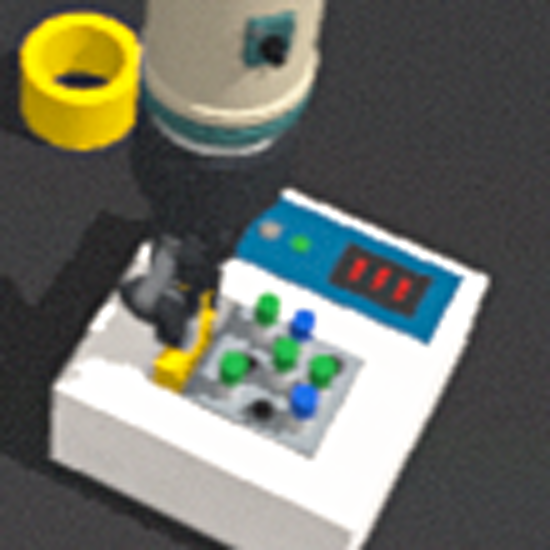

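The yellow plate is fully in, with floor contact felt at TCP z of about 101.7. I'll withdraw it and return it to the rack.

```bash
python3 -m handwheel '-1 -10 0 0 0 0 0; -1 -20 0 0 0 0 0; -1 -35 0 0 0 0 0; -1 -40 0 0 0 0 0; -1 -30 0 0 0 0 0; -1 -8 0 0 0 0 0; -1 0 0 0 0 0 0'
python3 - <<'E'
from h import *
corr([507.1,187.6,245],.28)
e=plan([502.2,-232.5,245],-.17,grip=-1,step=43)
E
```

```text
clock: 9.25
eef_pos: [506.9, 186.8, 249.3]
tool_rot: [0.357, 1.567, 0.636]
force: [0.3, 0.3, -0.9]
width: 23.1
pos [506.9 186.8 249.3] err world [ 0.2  0.8 -4.3] tool [4.3 0.7 0.4] rv [-0.001  0.003 -0.001] F [ 0.3  0.3 -0.9] w 23.1 t 9.25
from [506.9 186.8 249.3] yaw 0.279 to [502.2, -232.5, 245] yaw -0.170 xaxis [ 0.003  0.002 -1.   ]
-1 0.4 -40.2 -12.0 0.045 0 0; -1 0.4 -40.7 -10.2 0.045 0 0; -1 0.4 -41.1 -8.3 0.045 0 0; -1 0.4 -41.4 -6.5 0.045 0 0; -1 0.4 -41.7 -4.6 0.045 0 0; -1 0.4 -41.8 -2.7 0.045 0 0; -1 0.4 -41.9 -0.9 0.045 0 0; -1 0.4 -41.9 1.0 0.045 0 0; -1 0.4 -41.8 2.9 0.045 0 0; -1 0.4 -41.7 4.8 0.045 0 0
```

```bash
python3 -m handwheel '-1 0 -25 -8 0.04 0 0; -1 0 -40 -10 0.045 0 0; -1 0 -45 -8 0.045 0 0; -1 0 -45 -6 0.045 0 0; -1 0 -45 -4 0.045 0 0; -1 0 -45 -2 0.045 0 0; -1 0 -45 0 0.045 0 0; -1 0 -40 2 0.045 0 0; -1 0 -35 4 0.045 0 0; -1 0 -20 3 0.03 0 0'
python3 -m handwheel '-1 0 0 0 0 0 0'
python3 - <<'E'
from h import *
corr([502.2,-232.5,150],-.17)
E
```

```text
clock: 10.25
eef_pos: [503.5, -209.5, 231.9]
tool_rot: [3.094, 1.549, 2.938]
force: [0.0, 0.0, -1.0]
width: 23.1
clock: 10.35
eef_pos: [501.9, -213.3, 230.3]
tool_rot: [-3.085, 1.546, 3.035]
force: [0.3, -0.5, -0.9]
width: 23.0
pos [ 501.9 -213.3  230.3] err world [  0.3 -19.2 -80.3] tool [ 80.2 -18.8   5.4] rv [ 0.007 -0.024  0.001] F [ 0.3 -0.5 -0.9] w 23.0 t 10.35
```

```bash
python3 -m handwheel '-1 10 -10 3 0.007 -0.024 0; -1 20 -9 1.5 0 0 0; -1 10 0 0 0 0 0; -1 0 0 0 0 0 0'
python3 - <<'E'
from h import *
corr([502.2,-232.5,120],-.17)
E
```

```text
clock: 10.75
eef_pos: [500.7, -228.4, 183.9]
tool_rot: [2.815, 1.562, 2.648]
force: [-0.9, 0.7, -1.0]
width: 22.9
pos [ 500.7 -228.4  183.9] err world [  1.5  -4.1 -63.9] tool [63.9 -3.9  2.7] rv [ 0.003 -0.009 -0.003] F [-0.9  0.7 -1. ] w 22.9 t 10.75
```

```bash
python3 -m handwheel '-1 10 -4 2.5 0.003 -0.009 -0.003; -1 25 0 0 0 0 0; -1 22 0 0 0 0 0; -1 8 0 0 0 0 0; -1 0 0 0 0 0 0'
python3 - <<'E'
from h import *
corr([502.2,-232.5,75.7],-.17)
E
```

```text
clock: 11.25
eef_pos: [504.8, -226.3, 117.7]
tool_rot: [1.41, 1.567, 1.249]
force: [0.8, -0.7, -0.8]
width: 23.0
pos [ 504.8 -226.3  117.7] err world [ -2.6  -6.2 -42. ] tool [41.9 -6.7 -1.6] rv [ 0.008  0.001 -0.004] F [ 0.8 -0.7 -0.8] w 23.0 t 11.25
```

```bash
python3 -m handwheel '-1 0 -6.5 -1.5 0.008 0 -0.004; -1 6 0 0 0 0 0; -1 0 0 0 0 0 0'
python3 - <<'E'
from h import *
corr([502.2,-232.5,75.7],-.17)
E
```

```text
clock: 11.55
eef_pos: [503.7, -232.7, 113.6]
tool_rot: [-0.265, 1.567, -0.433]
force: [-0.3, -0.2, -0.8]
width: 23.0
pos [ 503.7 -232.7  113.6] err world [ -1.5   0.2 -37.9] tool [37.8 -0.  -1.7] rv [0.001 0.004 0.001] F [-0.3 -0.2 -0.8] w 23.0 t 11.55
```

```bash
python3 -m handwheel '-1 5 0 -1.7 0 0.004 0; -1 10 0 0 0 0 0; -1 8 0 0 0 0 0; -1 7 0 0 0 0 0; -1 4 0 0 0 0 0; -1 2 0 0 0 0 0; -1 0 0 0 0 0 0'
python3 - <<'E'
from h import *
corr([502.2,-232.5,75.7],-.17)
E
```

```text
clock: 12.25
eef_pos: [502.2, -232.7, 74.7]
tool_rot: [-1.301, 1.57, -1.47]
force: [-0.0, -0.4, -1.5]
width: 22.5
pos [ 502.2 -232.7   74.7] err world [0.  0.2 1. ] tool [-1.   0.2 -0. ] rv [0.001 0.    0.001] F [-0.  -0.4 -1.5] w 22.5 t 12.25
```

```bash
python3 -m handwheel '0.1 0 0 0 0 0 0; 0.1 0 0 0 0 0 0; 0.1 0 0 0 0 0 0; 0.1 0 0 0 0 0 0; 0.1 -10 0 0 0 0 0; 0.1 -25 0 0 0 0 0; 0.1 -25 0 0 0 0 0; 0.1 0 0 0 0 0 0'
python3 - <<'E'
from h import *
corr([493.2,-273.7,125],-.17)
im=get_image('wrist'); cv2.imwrite('pics/w6.png',im)
E
```

```text
clock: 13.05
eef_pos: [502.9, -233.5, 139.4]
tool_rot: [-0.605, 1.568, -0.774]
force: [0.3, -0.9, -0.6]
width: 46.7
pos [ 502.9 -233.5  139.4] err world [ -9.7 -40.2 -14.4] tool [ 14.5 -41.3  -2.8] rv [0.    0.003 0.002] F [ 0.3 -0.9 -0.6] w 46.7 t 13.05
```

View pics/w6.png

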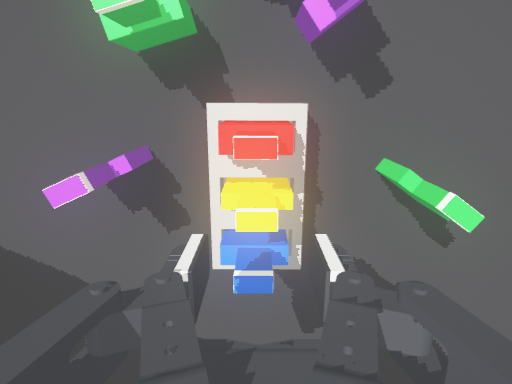

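The yellow plate is back in the middle slot, upright at (257,205). Next is the blue one at (254,262).

```bash
python3 -m handwheel '0.1 0 -20 -1.5 0 0.003 0.002; 0.1 5 -20 -1.5 0 0 0; 0.1 5 -2 0 0 0 0; 0.1 0 0 0 0 0 0'
python3 - <<'E'
from h import *
corr([493.2,-273.7,74],-.17)
E
```

```text
clock: 13.5
eef_pos: [491.6, -272.0, 126.7]
tool_rot: [2.437, 1.565, 2.27]
force: [-0.2, 0.4, -0.2]
width: 46.7
pos [ 491.6 -272.   126.7] err world [  1.6  -1.7 -52.7] tool [52.6 -1.6  2.1] rv [ 0.003 -0.004 -0.004] F [-0.2  0.4 -0.2] w 46.7 t 13.5
```

```bash
python3 -m handwheel '0.1 10 -1.6 2 0.003 -0.004 -0.004; 0.1 18 0 0 0 0 0; 0.1 15 0 0 0 0 0; 0.1 8 0 0 0 0 0; 0.1 0 0 0 0 0 0'
python3 - <<'E'
from h import *
corr([493.2,-273.7,74],-.17)
E
```

```text
clock: 14.0
eef_pos: [494.4, -268.4, 70.8]
tool_rot: [2.222, 1.567, 2.057]
force: [-0.9, -0.1, 0.7]
width: 47.3
pos [ 494.4 -268.4   70.8] err world [-1.2 -5.3  3.2] tool [-3.2 -5.4 -0.4] rv [ 0.005 -0.002 -0.003] F [-0.9 -0.1  0.7] w 47.3 t 14.0
```

```bash
python3 -m handwheel '0.1 -2 -5.4 0 0.005 0 -0.003; 0.1 0 0 0 0 0 0'
python3 - <<'E'
from h import *
corr([493.2,-273.7,74],-.17)
E
```

```text
clock: 14.2
eef_pos: [493.9, -273.5, 73.0]
tool_rot: [-3.004, 1.569, 3.109]
force: [-0.3, -0.6, 0.6]
width: 46.9
pos [ 493.9 -273.5   73. ] err world [-0.7 -0.2  1. ] tool [-1.  -0.3 -0.6] rv [ 0.    -0.002  0.   ] F [-0.3 -0.6  0.6] w 46.9 t 14.2
```

```bash
python3 -m handwheel '-1 0 0 0 0 0 0; -1 0 0 0 0 0 0; -1 0 0 0 0 0 0; -1 0 0 0 0 0 0; -1 0 0 0 0 0 0'
python3 - <<'E'
from h import *
corr([493.2,-273.7,74],-.17)
E
python3 -m handwheel '-1 -15 0 0 0 0 0; -1 -35 0 0 0 0 0; -1 -40 0 0 0 0 0; -1 -40 0 0 0 0 0; -1 -25 0 0 0 0 0; -1 -10 0 0 0 0 0; -1 0 0 0 0 0 0'
python3 - <<'E'
from h import *
e=plan([507.1,187.6,240],.28,grip=-1,n=11)
E
```

```text
clock: 14.7
eef_pos: [494.7, -274.0, 74.6]
tool_rot: [-1.087, 1.57, -1.257]
force: [-0.0, 0.3, -0.7]
width: 22.4
pos [ 494.7 -274.    74.6] err world [-1.5  0.3 -0.6] tool [ 0.6  0.1 -1.5] rv [-0.     0.001  0.001] F [-0.   0.3 -0.7] w 22.4 t 14.7
clock: 15.4
eef_pos: [493.5, -273.1, 243.8]
tool_rot: [2.954, 1.567, 2.784]
force: [0.5, -0.1, -2.0]
width: 23.0
from [ 493.5 -273.1  243.8] yaw -0.171 to [507.1, 187.6, 240] yaw 0.280 xaxis [-0.004  0.001 -1.   ]
-1 0.3 41.5 -5.9 -0.041 0 0; -1 0.3 41.7 -4.2 -0.041 0 0; -1 0.3 41.8 -2.5 -0.041 0 0; -1 0.3 41.9 -0.8 -0.041 0 0; -1 0.3 41.9 1.0 -0.041 0 0; -1 0.3 41.8 2.7 -0.041 0 0; -1 0.3 41.7 4.4 -0.041 0 0; -1 0.3 41.5 6.1 -0.041 0 0; -1 0.3 41.2 7.8 -0.041 0 0; -1 0.3 40.8 9.5 -0.041 0 0
-1 0.3 40.4 11.1 -0.041 0 0
```

```bash
python3 -m handwheel '-1 -1 25 -2 -0.03 0 0; -1 -1 40 -4 -0.041 0 0; -1 -1 45 -2 -0.041 0 0; -1 0 45 0 -0.041 0 0; -1 0 45 2 -0.041 0 0; -1 0 45 4 -0.041 0 0; -1 0 45 6 -0.041 0 0; -1 0 45 8 -0.041 0 0; -1 0 45 9 -0.041 0 0; -1 0 38 10 -0.041 0 0'
python3 -m handwheel '-1 0 22 7 -0.04 0 0; -1 0 0 0 0 0 0'
python3 - <<'E'
from h import *
corr([507.1,187.6,190],.28)
E
```

```text
clock: 16.4
eef_pos: [510.5, 156.4, 229.5]
tool_rot: [3.085, 1.542, -2.969]
force: [1.3, -0.1, -1.7]
width: 23.2
clock: 16.6
eef_pos: [509.2, 188.4, 224.8]
tool_rot: [2.955, 1.536, -3.044]
force: [-0.2, 0.2, -1.4]
width: 23.1
pos [509.2 188.4 224.8] err world [ -2.1  -0.8 -34.8] tool [34.9 -0.4 -1. ] rv [ 0.004 -0.035 -0.006] F [-0.2  0.2 -1.4] w 23.1 t 16.6
```

```bash
python3 -m handwheel '-1 0 0 0 0 -0.035 -0.006; -1 15 0 0 0 0 0; -1 20 0 0 0 0 0; -1 10 0 0 0 0 0; -1 0 0 0 0 0 0'
python3 - <<'E'
from h import *
corr([507.1,187.6,150],.28)
E
```

```text
clock: 17.1
eef_pos: [505.0, 184.3, 171.6]
tool_rot: [-2.853, 1.56, -2.572]
force: [-0.5, 0.6, -0.9]
width: 22.8
pos [505.  184.3 171.6] err world [  2.1   3.3 -21.6] tool [21.6  2.6  3.1] rv [ 0.001 -0.011  0.003] F [-0.5  0.6 -0.9] w 22.8 t 17.1
```

```bash
python3 -m handwheel '-1 3 2.6 3 0 -0.011 0.003; -1 12 0 0 0 0 0; -1 6 0 0 0 0 0; -1 0 0 0 0 0 0'
python3 - <<'E'
from h import *
corr([507.1,187.6,101.6],.28)
E
```

```text
clock: 17.5
eef_pos: [508.1, 186.7, 149.4]
tool_rot: [-0.137, 1.569, 0.142]
force: [-0.2, -0.6, -1.5]
width: 23.0
pos [508.1 186.7 149.4] err world [ -1.    0.9 -47.8] tool [47.8  1.1 -0.8] rv [-0.001  0.002  0.   ] F [-0.2 -0.6 -1.5] w 23.0 t 17.5
```

```bash
python3 -m handwheel '-1 8 1 -0.8 0 0 0; -1 10 0 0 0 0 0; -1 6 0 0 0 0 0; -1 0 0 0 0 0 0'
python3 - <<'E'
from h import *
corr([507.1,187.6,101.6],.28)
E
```

```text
clock: 17.9
eef_pos: [507.3, 187.8, 123.7]
tool_rot: [-0.022, 1.568, 0.257]
force: [0.9, -0.3, -1.6]
width: 23.0
pos [507.3 187.8 123.7] err world [ -0.2  -0.2 -22.1] tool [22.1 -0.1 -0.4] rv [-0.001  0.003  0.   ] F [ 0.9 -0.3 -1.6] w 23.0 t 17.9
```

```bash
python3 -m handwheel '-1 8 0 0 0 0 0; -1 7 0 0 0 0 0; -1 4 0 0 0 0 0; -1 3 0 0 0 0 0; -1 3 0 0 0 0 0; -1 0 0 0 0 0 0'
python3 -m handwheel '-1 3 0 0 0 0 0; -1 0 0 0 0 0 0'
python3 - <<'E'
from h import *
corr([507.1,187.6,101.6],.28)
crop(get_image('wrist'),130,100,390,330,3,'w7')
E
```

```text
clock: 18.5
eef_pos: [508.4, 188.0, 101.8]
tool_rot: [0.372, 1.565, 0.65]
force: [-0.3, 0.5, -1.4]
width: 22.8
clock: 18.7
eef_pos: [509.6, 188.3, 101.1]
tool_rot: [0.358, 1.561, 0.636]
force: [0.1, 0.1, -1.6]
width: 22.8
pos [509.6 188.3 101.1] err world [-2.5 -0.7  0.5] tool [-0.6  0.  -2.6] rv [-0.002  0.009 -0.003] F [ 0.1  0.1 -1.6] w 22.8 t 18.7
```

View pics/w7.png

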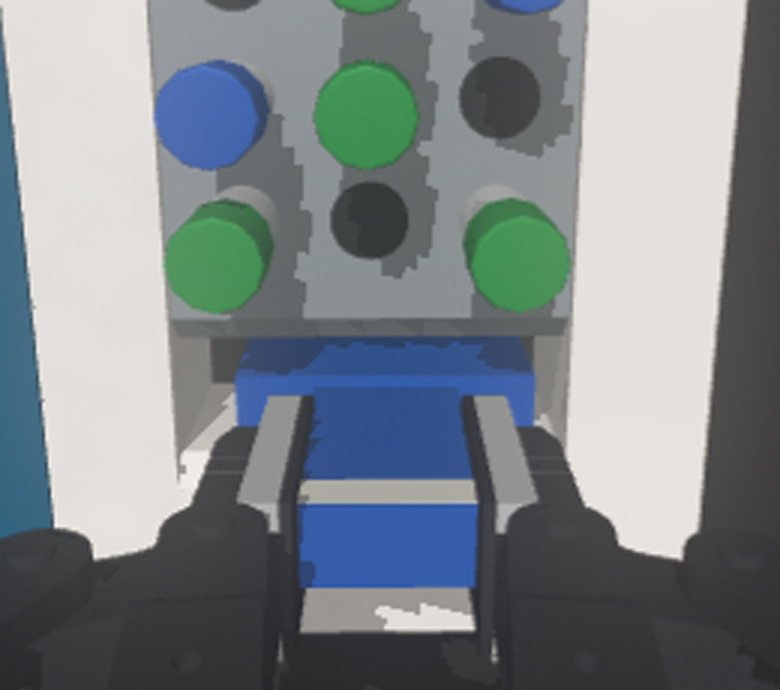

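The blue plate goes fully home too: the floor stops the TCP at z ≈ 101.5, and the picture shows it in the gap. I'll take it out and return it to its slot.

```bash
python3 -m handwheel '-1 -10 0 -2 0 0.009 0; -1 -20 0 0 0 0 0; -1 -35 0 0 0 0 0; -1 -40 0 0 0 0 0; -1 -30 0 0 0 0 0; -1 -8 0 0 0 0 0; -1 0 0 0 0 0 0'
python3 - <<'E'
from h import *
corr([507.1,187.6,245],.28)
e=plan([493.5,-273.7,245],-.17,grip=-1,n=11)
E
```

```text
clock: 19.45
eef_pos: [506.3, 187.2, 243.5]
tool_rot: [2.955, 1.563, -3.049]
force: [0.7, 0.0, -1.6]
width: 23.2
pos [506.3 187.2 243.5] err world [0.8 0.4 1.5] tool [-1.5  0.2  0.9] rv [-0.001 -0.008 -0.002] F [ 0.7  0.  -1.6] w 23.2 t 19.45
from [506.3 187.2 243.5] yaw 0.279 to [493.5, -273.7, 245] yaw -0.170 xaxis [-0.008 -0.001 -1.   ]
-1 -0.1 -40.0 -12.6 0.041 0 0; -1 -0.1 -40.4 -11.0 0.041 0 0; -1 -0.1 -40.9 -9.3 0.041 0 0; -1 -0.1 -41.2 -7.7 0.041 0 0; -1 -0.1 -41.5 -6.0 0.041 0 0; -1 -0.1 -41.7 -4.3 0.041 0 0; -1 -0.1 -41.8 -2.6 0.041 0 0; -1 -0.1 -41.9 -0.9 0.041 0 0; -1 -0.1 -41.9 0.8 0.041 0 0; -1 -0.1 -41.8 2.5 0.041 0 0
-1 -0.1 -41.7 4.2 0.041 0 0
```

```bash
python3 -m handwheel '-1 -1 -25 -8 0.03 0 0; -1 -1 -40 -11 0.041 0 0; -1 -1 -45 -9 0.041 0 0; -1 -1 -45 -7 0.041 0 0; -1 -1 -45 -5 0.041 0 0; -1 -1 -45 -3 0.041 0 0; -1 0 -45 -2 0.041 0 0; -1 0 -45 0 0.041 0 0; -1 0 -45 2 0.041 0 0; -1 0 -38 3 0.041 0 0'
python3 -m handwheel '-1 0 -20 3 0.035 0 0; -1 0 0 0 0 0 0'
python3 - <<'E'
from h import *
corr([493.5,-273.7,150],-.17)
E
```

```text
clock: 20.45
eef_pos: [500.4, -239.8, 229.2]
tool_rot: [-3.113, 1.535, 3.052]
force: [0.1, 0.8, -0.8]
width: 22.9
clock: 20.65
eef_pos: [497.3, -267.7, 224.8]
tool_rot: [-2.986, 1.529, 3.132]
force: [-0.3, -0.7, -1.7]
width: 23.0
pos [ 497.3 -267.7  224.8] err world [ -3.8  -6.  -74.8] tool [74.9 -6.1  0.4] rv [ 0.005 -0.041  0.007] F [-0.3 -0.7 -1.7] w 23.0 t 20.65
```

```bash
python3 -m handwheel '-1 5 -6 0 0.005 -0.041 0.007; -1 25 -1 0 0 0 0; -1 25 -1 0 0 0 0; -1 10 -1 0 0 0 0; -1 0 0 0 0 0 0'
python3 - <<'E'
from h import *
corr([493.5,-273.7,110],-.17)
E
```

```text
clock: 21.15
eef_pos: [492.8, -270.6, 150.4]
tool_rot: [2.578, 1.559, 2.412]
force: [-0.3, -0.0, -1.1]
width: 23.2
pos [ 492.8 -270.6  150.4] err world [  0.7  -3.1 -40.4] tool [40.4 -3.2  1.7] rv [ 0.004 -0.01  -0.007] F [-0.3 -0.  -1.1] w 23.2 t 21.15
```

```bash
python3 -m handwheel '-1 8 -3.5 1.5 0.004 -0.01 -0.007; -1 15 -1 0 0 0 0; -1 10 -1 0 0 0 0; -1 0 0 0 0 0 0'
python3 - <<'E'
from h import *
corr([493.5,-273.7,74.6],-.17)
E
```

```text
clock: 21.55
eef_pos: [495.0, -273.7, 117.1]
tool_rot: [0.826, 1.57, 0.661]
force: [-0.1, -0.6, -1.2]
width: 22.8
pos [ 495.  -273.7  117.1] err world [ -1.5  -0.  -42.5] tool [42.5 -0.3 -1.5] rv [ 0.005  0.001 -0.001] F [-0.1 -0.6 -1.2] w 22.8 t 21.55
```

```bash
python3 -m handwheel '-1 8 -0.5 0 0.005 0 0; -1 10 -0.5 0 0 0 0; -1 5 0 0 0 0 0; -1 0 0 0 0 0 0'
python3 - <<'E'
from h import *
corr([494.9,-273.8,74.6],-.17)
E
```

```text
clock: 21.95
eef_pos: [496.2, -274.6, 93.7]
tool_rot: [0.11, 1.568, -0.06]
force: [0.0, -0.7, -0.4]
width: 23.1
pos [ 496.2 -274.6   93.7] err world [ -1.3   0.8 -19.1] tool [19.1  0.6 -1.5] rv [ 0.     0.003 -0.   ] F [ 0.  -0.7 -0.4] w 23.1 t 21.95
```

```bash
python3 -m handwheel '-1 6 0.5 -1.5 0 0 0; -1 6 0 0 0 0 0; -1 4 0 0 0 0 0; -1 3 0 0 0 0 0; -1 2 0 0 0 0 0; -1 0 0 0 0 0 0'
python3 - <<'E'
from h import *
corr([494.9,-273.8,74.6],-.17)
E
```

```text
clock: 22.55
eef_pos: [495.3, -274.8, 74.3]
tool_rot: [0.111, 1.565, -0.059]
force: [0.0, -0.3, -0.6]
width: 22.8
pos [ 495.3 -274.8   74.3] err world [-0.4  1.   0.3] tool [-0.3  0.9 -0.5] rv [-0.     0.006 -0.001] F [ 0.  -0.3 -0.6] w 22.8 t 22.55
```

```bash
python3 -m handwheel '0.1 0 0 0 0 0 0; 0.1 0 0 0 0 0 0; 0.1 0 0 0 0 0 0; 0.1 0 0 0 0 0 0; 0.1 -10 0 0 0 0 0; 0.1 -25 0 0 0 0 0; 0.1 -25 0 0 0 0 0; 0.1 0 0 0 0 0 0'
python3 - <<'E'
from h import *
corr([508.9,-191.1,130],-.17)
im=get_image('wrist'); cv2.imwrite('pics/w8.png',im)
E
```

```text
clock: 23.35
eef_pos: [494.8, -275.0, 136.7]
tool_rot: [0.091, 1.566, -0.08]
force: [0.8, -0.4, 0.4]
width: 46.9
pos [ 494.8 -275.   136.7] err world [14.1 83.9 -6.7] tool [ 6.7 85.1 -0.4] rv [-0.001  0.005 -0.   ] F [ 0.8 -0.4  0.4] w 46.9 t 23.35
```

View pics/w8.png

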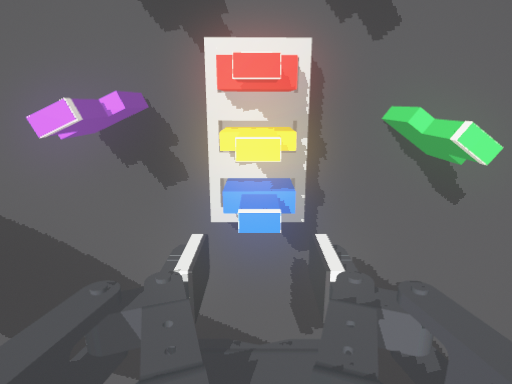

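Blue is upright in its slot at (259,200) and yellow in the middle one. Next is red at (257,70).

```bash
python3 -m handwheel '0.1 0 25 0 0 0.005 0; 0.1 0 35 0 0 0 0; 0.1 0 20 0 0 0 0; 0.1 0 3 0 0 0 0; 0.1 0 0 0 0 0 0'
python3 - <<'E'
from h import *
corr([508.9,-191.1,74],-.17)
E
```

```text
clock: 23.9
eef_pos: [506.7, -190.8, 133.3]
tool_rot: [3.041, 1.565, 2.868]
force: [-0.0, -0.7, -0.2]
width: 47.2
pos [ 506.7 -190.8  133.3] err world [  2.2  -0.3 -59.3] tool [59.3  0.1  2.6] rv [-0.003 -0.006 -0.001] F [-0.  -0.7 -0.2] w 47.2 t 23.9
```

```bash
python3 -m handwheel '0.1 10 -1 2.5 -0.003 -0.006 0; 0.1 20 -1 0 0 0 0; 0.1 17 -1 0 0 0 0; 0.1 8 0 0 0 0 0; 0.1 0 0 0 0 0 0'
python3 - <<'E'
from h import *
corr([508.9,-191.1,74],-.17)
E
```

```text
clock: 24.4
eef_pos: [507.3, -201.7, 74.2]
tool_rot: [-1.209, 1.567, -1.386]
force: [-0.6, -0.3, 0.3]
width: 46.9
pos [ 507.3 -201.7   74.2] err world [ 1.6 10.6 -0.2] tool [ 0.2 10.7 -0.3] rv [-0.007  0.001  0.004] F [-0.6 -0.3  0.3] w 46.9 t 24.4
```

```bash
python3 -m handwheel '0.1 0 9 0 -0.007 0 0.004; 0.1 0 1 0 0 0 0; 0.1 0 0 0 0 0 0'
python3 - <<'E'
from h import *
corr([508.9,-191.1,74],-.17)
E
```

```text
clock: 24.7
eef_pos: [509.3, -192.7, 74.9]
tool_rot: [-0.07, 1.568, -0.241]
force: [0.4, 0.1, -0.6]
width: 46.9
pos [ 509.3 -192.7   74.9] err world [-0.4  1.6 -0.9] tool [ 0.9  1.5 -0.7] rv [-0.002  0.003  0.   ] F [ 0.4  0.1 -0.6] w 46.9 t 24.7
```

```bash
python3 -m handwheel '0.1 0.5 1.5 -0.5 -0.002 0.003 0; 0.1 0 0 0 0 0 0; -1 0 0 0 0 0 0; -1 0 0 0 0 0 0; -1 0 0 0 0 0 0; -1 0 0 0 0 0 0; -1 0 0 0 0 0 0'
python3 - <<'E'
from h import *
corr([508.9,-191.1,74],-.17)
E
```

```text
clock: 25.4
eef_pos: [510.1, -190.7, 75.7]
tool_rot: [-0.252, 1.569, -0.42]
force: [0.6, -0.4, 0.4]
width: 23.0
pos [ 510.1 -190.7   75.7] err world [-1.2 -0.4 -1.7] tool [ 1.7 -0.6 -1.1] rv [0.002 0.002 0.001] F [ 0.6 -0.4  0.4] w 23.0 t 25.4
```

```bash
python3 -m handwheel '-1 -15 0 0 0 0 0; -1 -35 0 0 0 0 0; -1 -40 0 0 0 0 0; -1 -40 0 0 0 0 0; -1 -25 0 0 0 0 0; -1 -12 0 0 0 0 0; -1 0 0 0 0 0 0'
python3 - <<'E'
from h import *
e=plan([507.1,187.6,240],.28,grip=-1,n=9)
E
```

```text
clock: 26.1
eef_pos: [508.2, -190.6, 247.3]
tool_rot: [3.077, 1.568, 2.907]
force: [-0.0, -0.6, -1.6]
width: 22.9
from [ 508.2 -190.6  247.3] yaw -0.170 to [507.1, 187.6, 240] yaw 0.280 xaxis [-0.003  0.001 -1.   ]
-1 0.8 41.4 -7.2 -0.050 0 0; -1 0.8 41.7 -5.1 -0.050 0 0; -1 0.8 41.9 -3.0 -0.050 0 0; -1 0.8 42.0 -1.0 -0.050 0 0; -1 0.8 42.0 1.1 -0.050 0 0; -1 0.8 41.9 3.2 -0.050 0 0; -1 0.8 41.7 5.3 -0.050 0 0; -1 0.8 41.4 7.4 -0.050 0 0; -1 0.8 40.9 9.5 -0.050 0 0
```

```bash
python3 -m handwheel '-1 -1 25 -5 -0.04 0 0; -1 -1 40 -4 -0.05 0 0; -1 0 45 -2 -0.05 0 0; -1 0 45 0 -0.05 0 0; -1 0 45 2 -0.05 0 0; -1 0 45 4 -0.05 0 0; -1 0 45 6 -0.05 0 0; -1 0 38 8 -0.05 0 0; -1 0 22 6 -0.04 0 0; -1 0 0 0 0 0 0'
python3 - <<'E'
from h import *
corr([507.1,187.6,190],.28)
E
```

```text
clock: 27.1
eef_pos: [509.6, 174.2, 237.7]
tool_rot: [3.087, 1.554, -2.923]
force: [-0.2, 0.8, -1.6]
width: 22.7
pos [509.6 174.2 237.7] err world [ -2.5  13.4 -47.7] tool [47.7 13.5  2. ] rv [-0.007 -0.017 -0.001] F [-0.2  0.8 -1.6] w 22.7 t 27.1
```

```bash
python3 -m handwheel '-1 0 8 1 -0.007 -0.017 0; -1 10 5 0 0 0 0; -1 20 0 0 0 0 0; -1 15 0 0 0 0 0; -1 0 0 0 0 0 0'
python3 - <<'E'
from h import *
corr([507.1,187.6,155],.28)
E
```

```text
clock: 27.6
eef_pos: [504.6, 183.5, 187.5]
tool_rot: [-2.764, 1.567, -2.489]
force: [0.2, 0.3, -1.8]
width: 23.0
pos [504.6 183.5 187.5] err world [  2.5   4.1 -32.5] tool [32.5  3.4  3.6] rv [-0.006 -0.004  0.002] F [ 0.2  0.3 -1.8] w 23.0 t 27.6
```

```bash
python3 -m handwheel '-1 5 3.4 3.4 -0.006 -0.004 0.002; -1 15 0 0 0 0 0; -1 8 0 0 0 0 0; -1 0 0 0 0 0 0'
python3 - <<'E'
from h import *
corr([507.1,187.6,150],.28)
crop(get_image('wrist'),80,0,400,330,1.8,'w9')
E
```

```text
clock: 28.0
eef_pos: [508.4, 186.0, 158.9]
tool_rot: [-0.024, 1.568, 0.252]
force: [-0.2, 0.2, -0.4]
width: 22.7
pos [508.4 186.  158.9] err world [-1.3  1.6 -8.9] tool [ 8.9  1.9 -0.8] rv [-0.003  0.002  0.   ] F [-0.2  0.2 -0.4] w 22.7 t 28.0
```

View pics/w9.png

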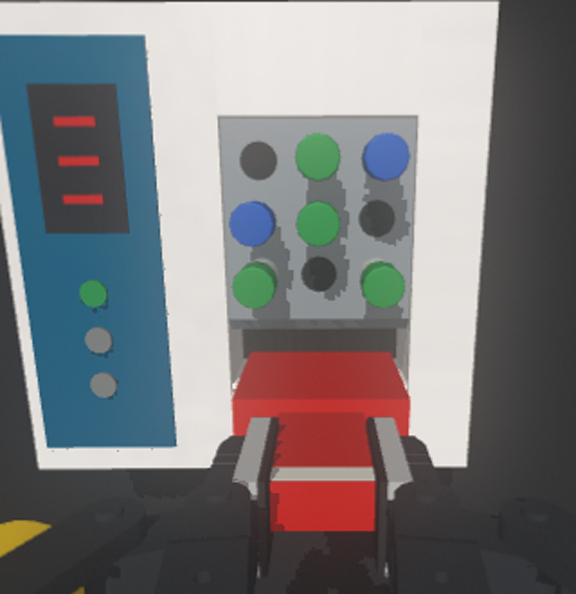

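```bash
python3 -m handwheel '-1 3 2 -1 -0.003 0.002 0; -1 5 0 0 0 0 0; -1 0 0 0 0 0 0'
python3 - <<'E'
from h import *
corr([507.2,187.8,102.7],.28)
E
```

```text
clock: 28.35
eef_pos: [508.1, 188.1, 152.3]
tool_rot: [0.089, 1.567, 0.369]
force: [-1.2, 0.3, -1.6]
width: 23.1
pos [508.1 188.1 152.3] err world [ -0.9  -0.3 -49.6] tool [49.6 -0.1 -1.2] rv [-0.     0.004 -0.   ] F [-1.2  0.3 -1.6] w 23.1 t 28.35
```

```bash
python3 -m handwheel '-1 6 0 -1 0 0.003 0; -1 8 0 0 0 0 0; -1 6 0 0 0 0 0; -1 0 0 0 0 0 0'
python3 - <<'E'
from h import *
corr([507.2,187.8,102.7],.28)
E
```

```text
clock: 28.75
eef_pos: [507.3, 188.1, 130.8]
tool_rot: [0.39, 1.569, 0.67]
force: [-0.0, -1.0, -1.5]
width: 22.8
pos [507.3 188.1 130.8] err world [ -0.1  -0.3 -28.1] tool [28.1 -0.3 -0.2] rv [-0.     0.001 -0.001] F [-0.  -1.  -1.5] w 22.8 t 28.75
```

```bash
python3 -m handwheel '-1 7 0 0 0 0 0; -1 7 0 0 0 0 0; -1 5 0 0 0 0 0; -1 3 0 0 0 0 0; -1 3 0 0 0 0 0; -1 2 0 0 0 0 0; -1 0 0 0 0 0 0'
python3 -m handwheel '-1 3 0 0 0 0 0; -1 0 0 0 0 0 0'
python3 - <<'E'
from h import *
corr([507.2,187.8,102.7],.28)
crop(get_image('wrist'),130,100,390,330,3,'w10')
E
```

```text
clock: 29.45
eef_pos: [507.7, 188.0, 103.1]
tool_rot: [0.646, 1.569, 0.925]
force: [-0.1, -0.3, -0.2]
width: 22.7
clock: 29.65
eef_pos: [508.3, 188.1, 103.4]
tool_rot: [0.637, 1.566, 0.916]
force: [-1.2, -1.0, -1.7]
width: 22.6
pos [508.3 188.1 103.4] err world [-1.1 -0.3 -0.7] tool [ 0.7  0.  -1.2] rv [-0.001  0.004 -0.003] F [-1.2 -1.  -1.7] w 22.6 t 29.65
```

View pics/w10.png

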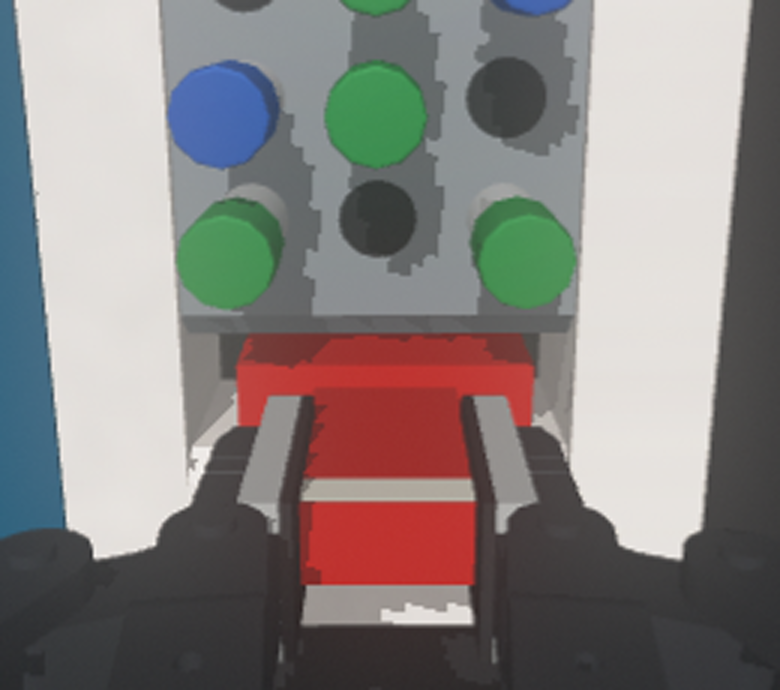

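Red is home, with floor contact at z ≈ 103. I'll release, retract and check.

```bash
python3 -m handwheel '0.1 0 0 0 0 0 0; 0.1 0 0 0 0 0 0; 0.1 0 0 0 0 0 0; 0.1 0 0 0 0 0 0; 0.1 -10 0 0 0 0 0; 0.1 -25 0 0 0 0 0; 0.1 -35 0 0 0 0 0; 0.1 -35 0 0 0 0 0; 0.1 -15 0 0 0 0 0; 0.1 0 0 0 0 0 0'
python3 - <<'E'
from h import *
import pickle
corr([507.2,187.8,102.7],.28)
p=camera_params('wrist'); im=get_image('wrist'); pickle.dump((p,im),open('w11.pkl','wb')); cv2.imwrite('pics/w11.png',im)
crop(im,180,90,340,250,4.5,'w11c')
t=get_image('top');crop(t,150,110,400,285,3,'t11'); s=get_image('scene'); cv2.imwrite('pics/s11.png',s)
E
```

```text
clock: 30.7
eef_pos: [507.9, 187.3, 228.5]
tool_rot: [0.684, 1.568, 0.962]
force: [0.1, 0.0, -0.0]
width: 47.1
pos [507.9 187.3 228.5] err world [  -0.7    0.5 -125.8] tool [125.8   0.4  -0.8] rv [-0.002  0.002 -0.002] F [ 0.1  0.  -0. ] w 47.1 t 30.7
```

View pics/w11c.png

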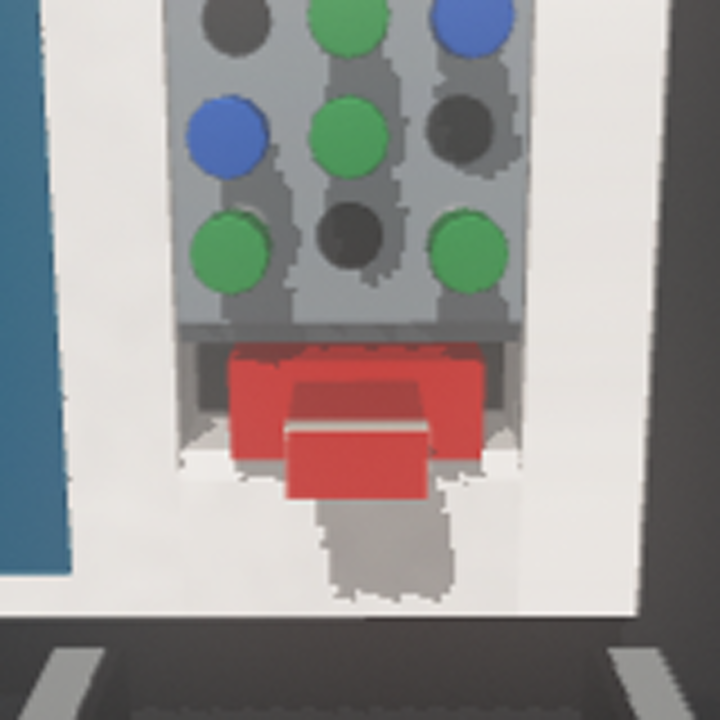

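View pics/t11.png

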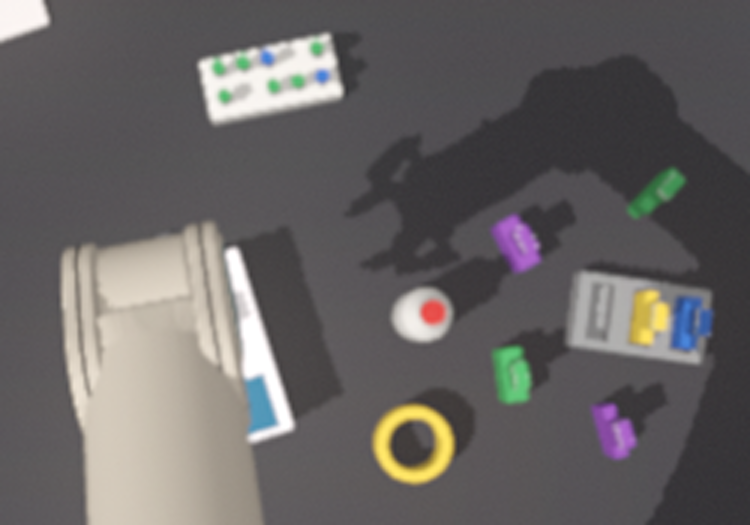

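View pics/s11.png

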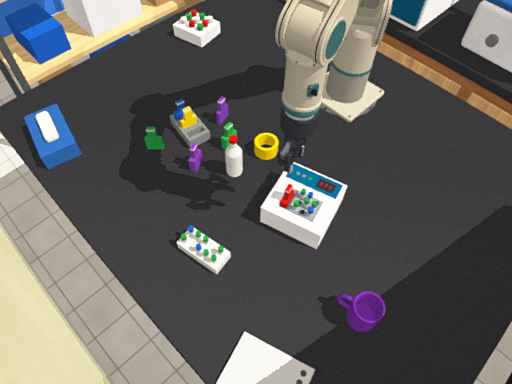

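Now to measure red's height and tilt: the handle top should sit at z = 123 and the shoulder at z = 83.

```bash
python3 - <<'E'
from h import *
import pickle
np.set_printoptions(precision=2,suppress=True)
p,im=pickle.load(open('w11.pkl','rb'))
cc=lambda px:(np.array(px)+.5)/4.5-.5+np.array([180,90])
top=cc([[286,430],[427,428],[428,498],[287,498]]); sh=cc([[229,360],[483,360],[482,459],[234,459]])
c,s=np.cos(.28),np.sin(.28)
for z,q in ((123,top),(83,sh)):
    b=back(p,q,z); w=b[:,:2]-[496.53,224.52]; l=np.c_[c*w[:,0]+s*w[:,1],-s*w[:,0]+c*w[:,1]]
    print(z,np.linalg.norm(b[1]-b[0]),np.linalg.norm(b[2]-b[3]),l.ravel(),l.mean(0))
E
```

```text
123 23.910839972098064 24.22314074794473 [-10.74 -32.77  13.17 -32.47  13.48 -44.87 -10.74 -44.82] [  1.29 -38.73]
83 49.56568423453618 49.30456498344482 [-23.54 -28.81  26.03 -28.9   26.27 -48.94 -23.04 -48.84] [  1.43 -38.88]
```

Handle top measures 24.1 mm and the shoulders 49.4 mm at the expected home heights, with their centres 0.15 mm apart. So the plate is home and upright. Handing in.

```bash
python3 -c "
from cell import ctrl
print(ctrl.finish_job())"
```

```text
the job is handed in; nothing more can be done
None
```

The red 20 mm plate, the thickest, is standing in the gap. I tried yellow 12 mm, then blue 16 mm, then red 20 mm; all three went fully home, and the gap measured about 23 mm. Yellow and blue went back to their own rack slots.

- **Red plate:** downward travel stopped within about 1 mm of the expected floor height. After release, the wrist picture showed the handle top (24.1 mm) and shoulders (49.4 mm, nominal 50) at the expected home heights. Their centres were 0.15 mm apart, so it is upright.
- **Rest of the scene:** the final scene and top pictures show yellow and blue upright in the rack, and the bottle, tape roll, tube stand and mug where they were, judged by eye. The gripper was open, clear of everything at TCP z ≈ 228, and the clock read about 31 s of the 72 s allowed.
- **Disagreements:**
  - The arm over- and undershot its steps, by as much as about 20 mm on long moves. I corrected this with small steps before each grasp and placement.
  - Force readings stayed under about 2 N even on the floor, so "home" rests on the height stop and the pictures, not on force.

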